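Release the black-lidded jar from the gravity dispenser

ROBOT

A 6-joint arm with a two-finger parallel gripper is mounted at the origin on a cart in front of the work surface, level with it; the furniture and walls round the work are solid. World frame = base frame: x ahead of the robot, y to its left, z up, the work surface at z = 0. Lengths are in mm, angles in rad, forces in N, time in s.
With the tool pointing down it reaches from about 300 to 850 mm from the base axis. Payload 4.2 kg.
Tool frame: the origin (TCP) lies at the very end of the fingers, on their centre line; the grasp point (between the pads) lies 19 mm behind it; z points along the fingers, y is the line along which they close (so a half turn about z gives the same grasp; the last joint's range is limited). The gripper opens to 91 mm and grips with 3 to 60 N. Pads are 32 mm wide; open, the fingers measure 118 mm over their backs; the gripper's body (76 mm by 178 mm) begins 60 mm behind the grasp point.
Start: joints at [1.297, 0.32, 1.565, -0, 1.257, -0.02], TCP at [144.375, 556.596, 213.976] pointing down, gripper open.
Joint ranges: [-3.11, 3.11], [-0.84, 2.01], [0.21, 2.61], [-1.34, 4.49], [0.05, 2.63], [-2.56, 2.56]. Speed limits (rad/s): [2.57, 2.57, 3.14, 3.14, 3.14, 3.14].

INTERFACE

Orientations are given as a unit quaternion [w, x, y, z].
In Python, from bench import manip, get_image, camera_model, job gives the robot as it stands.
- The arm moves only by the tool carry_out, never from a script. Its argument "steps" is a list of rows, each a list of 6 numbers: the shift along the world's x, y, z in m, then the turn, a rotation vector about the world's x, y, z in degrees. In form: [[dx, dy, dz, rx, ry, rz], ...]. A call has 1 to 12 rows; each row shifts and turns the commanded pose from where the row before left it; what a row does not reach is not made up. A row lasts 1/12 s, in which the tool goes at most 41.7 mm and 7.16 degrees, less where a joint would pass 70% of its speed; a pose out of reach is approached as far as the arm can. A call is refused whole if a number of a shift passes 0.0417 or a number of a turn 7.16, either way. A call with a gripper value outside its range is refused whole. "gripper" is the opening in per cent of the stroke, from 0 (shut) to 100 (fully open), set as the call begins (left out, the last holds). The fingers move at their own pace and stop on an object; "grip_force" is the grip in N (left out, the last holds). Time passes only in rows, so rows that do not move let the fingers close. It gives the time, the measured TCP pose, the force, the opening and the grip force at its end, in the units of the state.
- manip.observe(): the state, without advancing time (a new reading comes with each control period).
- get_image(name): name is "scene" or "top" or "wrist"; returns (picture, depth): 384x512x3 uint8, blue, green, red; 384x512 float32, mm along the optical axis (not along the pixel's ray), 0 where there is no reading.
- camera_model(name): a dict with "vfov" (degrees; the focal length in pixels is half the picture's height over the tangent of half this angle, whatever the lens; pixels are square), "cx", "cy" (the principal point, pixels), "rvec" (rotation vector, rad) and "tvec" (3), from world to camera coordinates, as OpenCV has them; the wrist camera has in their place "mount" (4x4, takes a point from camera to tool coordinates, whose origin is the TCP and whose axes are the flange's). Camera axes: x right, y down, z forward; pixel columns grow to the right and rows downward; lengths in mm; the calibration is good to about 2 mm. A picture is of the moment at which its call begins: read the wrist's pose just before it. camera_model takes no time and is no camera call.
- job.job_done(): hands the job in; it is judged then, once.
The state is a dict: "clock": time; "qpos": joint angles; "joint_vel": joint speeds; "joint_torque": joint torques, N m; "tool_pos": TCP position; "tool_rot": TCP orientation; "contact_force": force on the tool from outside, world axes, zero at the start; "wrist_torque": the same for the moment, N m; "finger_gap": opening from 0.0 (shut) to 1.0 (fully open); "finger_force": force on a finger pad.
Only numpy, scipy, OpenCV 4.12 (cv2) and the standard library are available. Lean on these libraries where they do the work, as an engineer would, in place of code of your own. Each camera call takes 0.05 s, during which the arm holds its last target. There are 200 camera calls.

TASK

A customer wants the honey jar with the black lid: press down the red pad of the rocking lever over that jar's lane until the gate at the lever's other end is lifted and the jar has rolled down to the stop at the low end, then let go so that the gate drops shut again behind it. Leave the jar with the yellow lid waiting behind its own shut gate. Do not touch or pick up either jar, and leave the loose things on the worktop where they are.

Things in the scene. Friction and masses are not known exactly. Their poses are not given: they have to be found in the camera images.
- dispenser: Plywood gravity dispenser fixed to the worktop, 176 mm wide (x) and 252 mm long (y -37 to +215 mm). Origin on the worktop under the levers' pivot rod, midway between its two lanes; x away from the robot, y downhill along the lanes, z up. Lane middles at x = -41.5 mm (near) and +41.5 mm (far). The lanes slope down at 12 degrees to a cork-faced stop at y = 198 mm. Cheeks at the rod: 146 mm high.
- lever_near (a joint): Angle of the near lane's lever (rad) about the rod, 130 mm above the worktop. 0: gate shut, lever level; grows to 0.42 (end stop) as the red pad is pressed down. A spring holds it at 0 and returns it when let go: the pad takes about 2 N to start, 5 N at the end. The jar passes from about 0.30 on; press to 0.36 or more and hold about a second while it rolls.
- lever_far (a joint): The same for the far lane's lever.
- pad_near (a point): Middle of the top of the red pad (36 mm along dispenser x, 50 mm along y) on the uphill end of the near lane's cranked lever, 100 mm from the pivot rod on its -y side, 105 mm above the worktop at rest. Pressed to 0.40 rad it lies 37 mm lower, 17 mm further to +y, tilted by 0.40 rad (inner edge higher). Below it is only the worktop. The two pads stand 83 mm apart.
- pad_far (a point): The same for the far lane's lever.
- gate_near (a point): Middle of the lower edge of the near lane's steel gate plate (60 mm wide, 3 mm thick) on the lever's other end, at dispenser y = 112 mm and 71 mm above the worktop when shut. It rises about 50 mm when the lever is pressed to its end stop.
- gate_far (a point): The same for the far lane.
- jar_black_mid (a point): Middle of the honey jar with the black lid (62 mm across, 71 mm long, 0.2 kg), lying on its side across a lane, lid towards the robot. It waits behind the gate of one of the two lanes (its place along dispenser x tells which), middle at dispenser y = 77 mm; released, it comes to rest at y = about 165 mm.
- jar_yellow_mid (a point): The same for the honey jar with the yellow lid, in the other lane.
- queen_cage: Small yellow slotted plastic cage 22x62x16 mm, loose on the worktop uphill of the pads. Origin under its middle.
- pot: Clear plastic pot 70 mm across, 59 mm high, loose on the worktop beyond the dispenser's low end. Origin under its middle.
- scraper: Scraper with red handle, 42x215x25 mm, loose on the worktop to the left. Origin under its middle.

How it is judged (in metres and radians):
On the way, in this order (a step that is already met when the one before it is completed fails the run):
1. a gate is lifted by pressing its lever's red pad with the fingers (((value of joint lever_near above 0.15 rad and contact force between the fingers and lever_near above 0.5 N and distance between the grasp point and pad_near below 0.08 m) or (value of joint lever_far above 0.15 rad and contact force between the fingers and lever_far above 0.5 N and distance between the grasp point and pad_far below 0.08 m))), for 0.05 s.
2. the black-lidded jar is rolling out under the lifted gate (y of jar_black_mid in the frame of dispenser above 0.125 m), for 0.05 s.
3. both gates are shut again (value of joint each of lever_near, lever_far below 0.04 rad), for 0.2 s.
At the end, for the whole second after the job is handed in: The black-lidded jar lies at rest in its lane against the low stop (its middle 150 to 180 mm along the dispenser's y), the yellow-lidded jar still waits behind its gate (middle at 55 to 90 mm), and both levers are back within 0.04 rad of shut (all of step 3 and y of jar_black_mid in the frame of dispenser between 0.15 and 0.18 m and z of jar_black_mid in the frame of dispenser below 0.08 m and y of jar_yellow_mid in the frame of dispenser between 0.055 and 0.09 m and linear speed of jar_black below 0.03 m/s); the robot touches nothing.
It fails at once if the yellow-lidded jar is let out or moved from its place (distance of jar_yellow_mid from where it was at the start of the episode above 0.025 m).
It fails at once if the black-lidded jar is touched by the robot (contact force between any of the arm, the fingers and jar_black above 0.3 N).
It fails at once if the yellow-lidded jar is touched by the robot (contact force between any of the arm, the fingers and jar_yellow above 0.3 N).
It fails at once if the black-lidded jar is lifted out of its lane (z of jar_black_mid in the frame of dispenser above 0.11 m).
It fails at once if a loose thing on the worktop is moved (distance of any of queen_cage, pot, scraper from where it was at the start of the episode above 0.02 m).
It also fails if it takes over 32 s, if anything falls off the work surface, if the arm or the gripper's body presses on something with over 40 N, if the wrist force passes 120 N, or if a joint passes its speed limit or range.

## Working session

There is one attempt and no reset: what is moved stays moved. The work goes in short steps, Python scripts to look and compute and a tool call to move; the robot and the scene stay as the last step left them, time stands still between calls to the robot, and variables do not carry over. Pictures are saved under pics/ and viewed, at most 10 in all, crops included, and the job is handed in when it is done.

Besides the shell and the picture viewer there is one more tool, called after ">>>" as name([rows], argument=value, ...), one row to a line, values as JSON. carry_out: Moves the arm, as the interface text tells. Its arguments: {"type":"object","properties":{"steps":{"type":"array"},"gripper":{"type":"number"},"grip_force":{"type":"number"}},"required":["steps"]}

```bash
mkdir -p pics; cat > h.py <<'E'
import numpy as np, cv2
from bench import manip, get_image, camera_model, job
def pts(name, dep):
    m=camera_model(name); f=192/np.tan(np.radians(m["vfov"]/2))
    v,u=np.mgrid[0:384,0:512]
    c=np.stack([(u-m["cx"])/f*dep,(v-m["cy"])/f*dep,dep],-1)
    R=cv2.Rodrigues(np.array(m["rvec"],float))[0]; t=np.array(m["tvec"],float).ravel()
    return (c-t)@R
E
python3 - <<'E'
from h import *
o=manip.observe(); print(o["clock"],o["tool_pos"],o["tool_rot"],o["contact_force"])
ims=[]
for n in("scene","top"):
    im,d=get_image(n); np.savez(n,im=im,d=d); ims.append(im)
cv2.imwrite("pics/a.png",ims[0]);cv2.imwrite("pics/b.png",ims[1])
for n in("scene","top"):
    z=np.load(n+".npz"); P=pts(n,z["d"]); h=cv2.cvtColor(z["im"],cv2.COLOR_BGR2HSV)
    m=(((h[...,0]<8)|(h[...,0]>172))&(h[...,1]>140)&(h[...,2]>70)).astype(np.uint8)
    k,l,s,c=cv2.connectedComponentsWithStats(m)
    for i in range(1,k):
        if s[i,4]>40: q=P[(l==i)&(z["d"]>0)]; print(n,s[i],c[i].round(),np.median(q,0).round(),q.min(0).round(),q.max(0).round())
E
```

```text
0.0 [144.2262475  556.07380237 213.10344885] [-1.33280403e-04  1.26568141e-01  9.91957488e-01 -9.10799279e-04] [-1.02714384 -0.69025783 -0.28572309]
scene [195  62  14   8  57] [201.  66.] [860. 999. 214.] [829. 962. 206.] [ 882. 1044.  229.]
scene [145  64  37  11 129] [163.  69.] [ 721. 1067.  211.] [697. 952. 208.] [ 747. 1175.  233.]
scene [101  73  12   8  56] [107.  76.] [ 536. 1178.  195.] [ 518. 1166.  112.] [ 655. 1504.  205.]
scene [192  81  22  14 150] [202.  87.] [668. 685. 243.] [660. 637. 226.] [688. 751. 250.]
scene [107  91  23  10 156] [118.  95.] [492. 972. 180.] [456. 929. 119.] [ 529. 1165.  192.]
scene [158 110  15   8  49] [166. 115.] [555. 742. 154.] [537. 722. 146.] [574. 782. 173.]
scene [144 172  24  18 190] [155. 180.] [421. 599.  19.] [410. 549.   3.] [439. 662.  25.]
scene [302 230  24  17 240] [314. 238.] [508.  -9. 103.] [491. -33.  23.] [573.  94. 107.]
scene [270 239  24  18 256] [281. 248.] [429.   9. 103.] [409. -14.  57.] [490.  80. 107.]
scene [ 348  286   74   58 2821] [383. 315.] [ 500. -216.   41.] [ 429. -281.   11.] [ 587. -137.   49.]
top [ 31  47  16  17 155] [38. 54.] [773. 703. 283.] [600. 508.  63.] [932. 873. 567.]
top [80 54  9 20 85] [84. 66.] [754. 610. 262.] [723. 571. 253.] [785. 619. 338.]
top [ 20  96  53  13 581] [ 46. 102.] [675. 693. 247.] [663. 638.  67.] [781. 873. 253.]
top [ 32 155  13  16  71] [ 38. 164.] [555. 748. 157.] [543. 725. 148.] [574. 767. 177.]
top [ 383  173   51   53 1708] [408. 198.] [ 508. -203.   42.] [ 434. -491. -722.] [ 758. -110.  220.]
top [331 183  20  16 243] [341. 190.] [514.  -2. 104.] [493. -34.  -3.] [556.  24. 109.]
top [325 214  21  16 258] [335. 222.] [432.  15. 104.] [413. -26.  -3.] [468.  41. 108.]
top [ 91 218  43  12 388] [112. 224.] [428. 609.  21.] [414. 552.  -1.] [448. 667.  28.]
```

View pics/a.png

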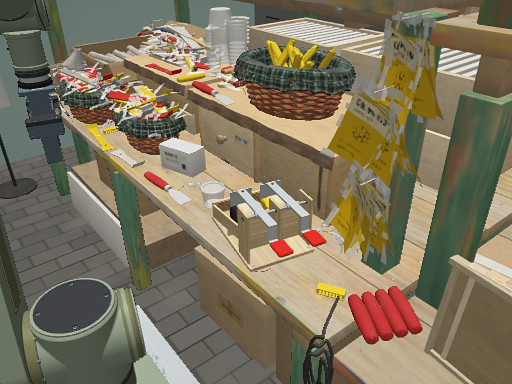

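View pics/b.png

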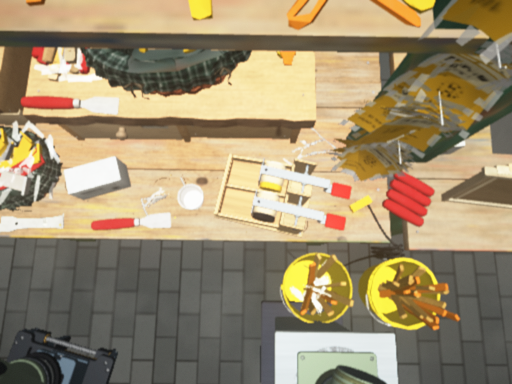

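The dispenser's pads are at about (341,190) far and (335,222) near in the top view; the jars sit at about (263,212) and (268,184). I'll zoom in to check the lids and look for obstacles overhead.

```bash
python3 - <<'E'
from h import *
z=np.load("top.npz");s=np.load("scene.npz")
a=cv2.resize(z["im"][145:245,205:385],None,fx=4,fy=4,interpolation=cv2.INTER_CUBIC)
b=cv2.resize(s["im"][170:280,190:350],None,fx=4,fy=4,interpolation=cv2.INTER_CUBIC)[:, :640]
cv2.imwrite("pics/c.png",a);cv2.imwrite("pics/d.png",b)
# pad tops: red mask pixels near z 105
for n,box in(("top",(331,183,20,16)),("top",(325,214,21,16)),("scene",(302,230,24,17)),("scene",(270,239,24,18))):
    q=np.load(n+".npz");P=pts(n,q["d"]);h=cv2.cvtColor(q["im"],cv2.COLOR_BGR2HSV)
    m=((h[...,0]<8)|(h[...,0]>172))&(h[...,1]>140)&(h[...,2]>70)&(abs(P[...,2]-105)<5)
    k=np.zeros_like(m);x,y,w,hh=box;k[y:y+hh,x:x+w]=1
    r=cv2.minAreaRect(P[m&k][:,:2].astype(np.float32));print(n,[np.round(v,1) for v in r],P[m&k].mean(0).round(1))
P=np.concatenate([pts(n,np.load(n+".npz")["d"])[np.load(n+".npz")["d"]>0] for n in("top","scene")])
# obstacle heights map near work: max z per 50mm cell
for x in range(250,800,50):
    print(x,[ int(np.max(c[:,2])) if len(c:=P[(P[:,0]>=x)&(P[:,0]<x+50)&(P[:,1]>=y)&(P[:,1]<y+50)]) else None for y in range(-300,650,50)])
E
```

```text
top [array([513.2,  -3. ]), array([48. , 35.4]), np.float64(78.2)] [512.9  -2.5 104.2]
top [array([432.5,  14.9]), array([48. , 34.8]), np.float64(76.8)] [432.1  15.2 104.4]
scene [array([510.3,  -6. ]), array([50.7, 34.2]), np.float64(80.9)] [509.5  -7.4 103.4]
scene [array([430.2,  12.3]), array([49.8, 35.4]), np.float64(79.4)] [428.9  10.2 103.4]
250 [-335, -713, -455, -312, -314, -426, -704, -453, -710, -708, -708, -711, -709, -708, -707, -706, -710, -709, -708]
300 [-453, -84, 10, -451, -319, -337, -341, -453, -708, -711, -714, -709, -710, -710, -708, -711, -713, -713, -710]
350 [19, 19, 29, 12, 3, 3, 3, 7, 2, 3, 2, 4, 3, 2, 3, 4, 2, 4, 4]
400 [19, 47, 40, 12, 3, 108, 137, 144, 147, 147, 137, 70, 56, 3, 3, 10, 23, 25, 28]
450 [45, 48, 49, 45, 20, 106, 134, 753, 148, 141, 141, 60, 64, 61, 60, 34, 28, 3, 4]
500 [222, 48, 397, 429, 449, 711, 752, 766, 147, 698, 138, 700, 64, 61, 61, 36, 27, 89, 89]
550 [563, 563, 568, 573, 599, 597, 674, 674, 598, 697, 598, 701, 593, 594, 588, 597, 589, 572, 90]
600 [601, 602, 563, 570, 598, 619, 643, 630, 599, 599, 599, 600, 600, 599, 599, 616, 616, 586, 223]
650 [492, 458, 564, 564, 581, 535, 597, 598, 598, 598, 597, 597, 595, 536, 531, 526, 522, 235, 249]
700 [94, None, 563, 563, 576, 3, 8, 227, 510, 510, 365, 381, 376, 375, 374, 375, 371, 364, 270]
750 [91, None, None, 2, 571, 5, 3, 228, 507, 270, 370, 389, 397, 384, 345, 346, 372, 367, 293]
```

View pics/c.png

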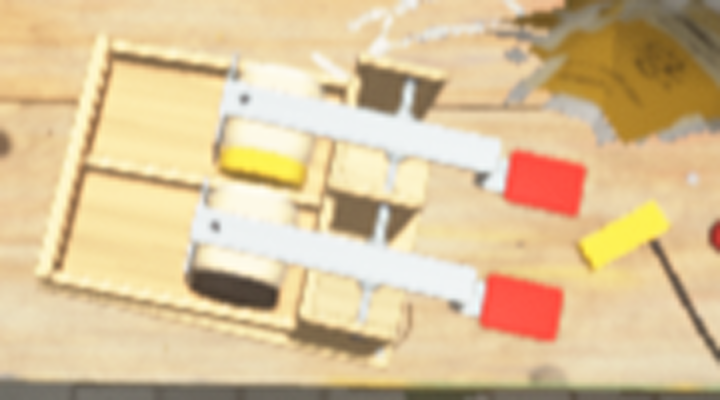

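View pics/d.png

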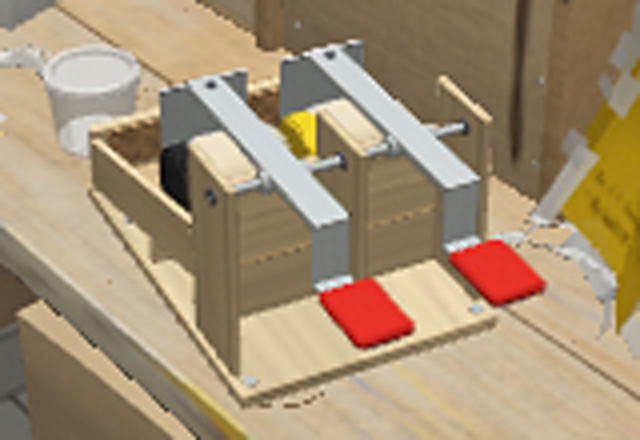

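The black-lidded jar is in the near lane: its lid is at about (235,290) in the top crop, and the yellow lid at about (262,168). So I press the near pad, around (431, 13, 105). First I'll check how close the hanging bags come.

```bash
python3 - <<'E'
from h import *
for n in("top","scene"):
    q=np.load(n+".npz");P=pts(n,q["d"])[q["d"]>0]
    m=(P[:,0]>380)&(P[:,0]<620)&(P[:,1]>-200)&(P[:,1]<120)&(P[:,2]>160)&(P[:,2]<560);p=P[m]
    print(n,len(p))
    for x in range(380,620,20):
        c=p[(p[:,0]>=x)&(p[:,0]<x+20)]
        if len(c):print(x,len(c),"y",np.percentile(c[:,1],[2,50,98]).round(),"z",np.percentile(c[:,2],[2,50,98]).round())
E
```

```text
top 9442
520 101 y [-128. -110. -101.] z [174. 212. 260.]
540 469 y [-153. -105.  -76.] z [162. 222. 444.]
560 2573 y [-152. -105.   11.] z [178. 372. 508.]
580 3310 y [-143. -105.  -23.] z [173. 422. 552.]
600 2989 y [-123.  -77.    5.] z [270. 466. 537.]
scene 11374
520 47 y [-119. -111.  -90.] z [176. 220. 270.]
540 399 y [-153. -118.   30.] z [163. 221. 434.]
560 3974 y [-151.  -69.   13.] z [174. 359. 467.]
580 4599 y [-191.  -95.  -16.] z [169. 345. 557.]
600 2355 y [-189.  -98.  -45.] z [276. 496. 556.]
```

>>> carry_out([
  [0.014,-0.027,0,0,0,-6.8],
  [0.014,-0.027,0,0,0,-6.8],
  [0.014,-0.027,0,0,0,-6.8],
  [0.014,-0.027,0,0,0,-6.8],
  [0.014,-0.027,0,0,0,-6.8],
  [0.014,-0.027,0,0,0,-6.8],
  [0.014,-0.027,0,0,0,-6.8],
  [0.014,-0.027,0,0,0,-6.8],
  [0.014,-0.027,0,0,0,-6.8],
  [0.014,-0.027,0,0,0,-6.8],
  [0.014,-0.027,0,0,0,-6.8],
  [0.014,-0.027,0,0,0,-6.8],
], gripper=0)

```text
clock: 1.1
tool_pos: [312.5, 231.1, 213.8]
tool_rot: [0.0, 0.746, 0.666, -0.0]
contact_force: [-0.3, 0.3, -0.6]
finger_gap: 0.158
finger_force: 0.0
```

>>> carry_out([
  [0.015,-0.028,0,0,0,-6.6],
  [0.015,-0.028,0,0,0,0],
  [0.015,-0.028,0,0,0,0],
  [0.015,-0.028,0,0,0,0],
  [0.015,-0.028,0,4.9,-1.1,0],
  [0.015,-0.028,0,4.9,-1.1,0],
  [0.015,-0.028,0,4.9,-1.1,0],
  [0.014,-0.027,0,4.9,-1.1,0],
  [0,0,0,0,0,0],
  [0,0,0,0,0,0],
  [0,0,0,0,0,0],
  [0,0,0,0,0,0],
])

```text
clock: 2.1
tool_pos: [430.4, 11.8, 213.9]
tool_rot: [-0.109, 0.769, 0.616, 0.135]
contact_force: [0.4, -0.4, 0.0]
finger_gap: 0.004
finger_force: 0.0
```

```bash
python3 - <<'E'
from h import *
from scipy.spatial.transform import Rotation as R
o=manip.observe();print(o["clock"],o["tool_pos"],o["contact_force"],o["finger_gap"]);q=o["tool_rot"];print(R.from_quat([*q[1:],q[0]]).as_matrix().round(3))
im,d=get_image("scene");cv2.imwrite("pics/e.png",cv2.resize(im[100:310,150:430],None,fx=2.8,fy=2.8))
E
```

```text
2.1 [430.36434501  11.79735961 213.88239415] [ 0.40032438 -0.38984832  0.00949626] 0.0039046858466903847
[[ 0.205  0.976  0.073]
 [ 0.917 -0.218  0.333]
 [ 0.341 -0.002 -0.94 ]]
```

View pics/e.png

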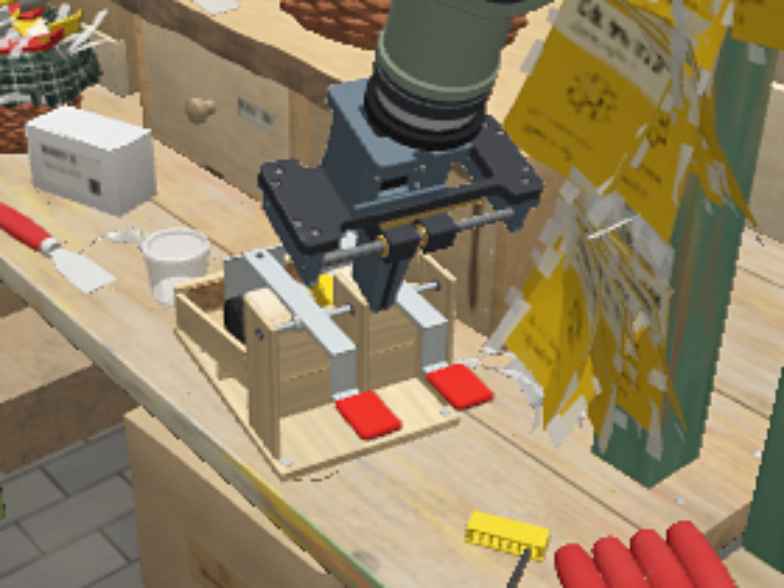

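The tool leans uphill, closed, about 109 mm above the near pad, and it's clear of the bags. Now I descend and touch the pad.

>>> carry_out([
  [0,0,-0.016,0,0,0],
  [0,0,-0.016,0,0,0],
  [0,0,-0.016,0,0,0],
  [0,0,-0.016,0,0,0],
  [0,0,-0.016,0,0,0],
  [0,0,-0.014,0,0,0],
  [0,0,-0.005,0,0,0],
  [0,0,-0.005,0,0,0],
  [0.001,0.002,-0.005,0,0,0],
  [0.001,0.002,-0.005,0,0,0],
  [0,0,0,0,0,0],
  [0,0,0,0,0,0],
])

```text
clock: 3.15
tool_pos: [433.4, 14.6, 100.1]
tool_rot: [-0.108, 0.769, 0.615, 0.135]
contact_force: [-0.9, 0.2, 0.9]
finger_gap: 0.002
finger_force: 0.0
```

>>> carry_out([
  [0,0.002,-0.006,0,0,0],
  [0,0.002,-0.006,0,0,0],
  [0,0.002,-0.006,0,0,0],
  [0,0.002,-0.005,0,0,0],
  [0,0,0,0,0,0],
  [0,0,0,0,0,0],
])

```text
clock: 3.65
tool_pos: [433.1, 22.2, 76.7]
tool_rot: [-0.108, 0.769, 0.615, 0.135]
contact_force: [1.3, -0.7, 3.0]
finger_gap: 0.002
finger_force: 1.6
```

```bash
python3 - <<'E'
from h import *
o=manip.observe();print(o["clock"],o["tool_pos"],o["contact_force"],o["wrist_torque"])
im,d=get_image("scene");cv2.imwrite("pics/f.png",cv2.resize(im[170:290,190:350],None,fx=4,fy=4))
E
```

```text
3.65 [433.13109176  22.21882019  76.67341252] [ 1.31344285 -0.73447225  3.01312713] [-0.31987476 -0.11802182 -0.01516671]
```

View pics/f.png

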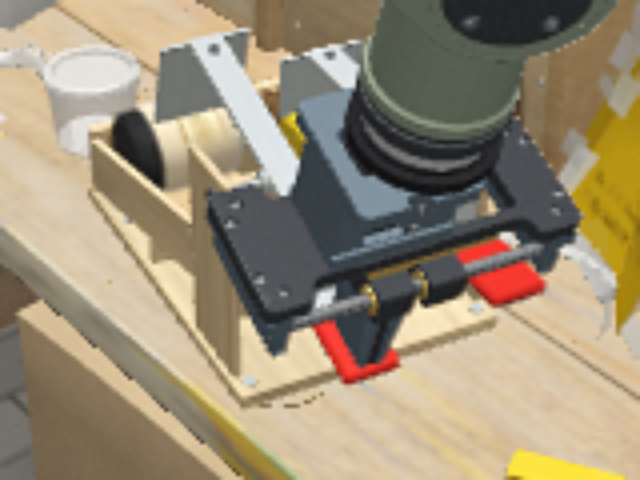

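The near gate is up and the jar is already rolling: its lid is at about (135,140). I'll press a little further and hold.

>>> carry_out([
  [0,0.001,-0.003,0,0,0],
  [0,0.001,-0.002,0,0,0],
  [0,0,0,0,0,0],
  [0,0,0,0,0,0],
  [0,0,0,0,0,0],
  [0,0,0,0,0,0],
  [0,0,0,0,0,0],
  [0,0,0,0,0,0],
  [0,0,0,0,0,0],
  [0,0,0,0,0,0],
  [0,0,0,0,0,0],
  [0,0,0,0,0,0],
])

```text
clock: 4.7
tool_pos: [433.1, 24.4, 72.0]
tool_rot: [-0.108, 0.769, 0.615, 0.135]
contact_force: [2.5, 0.0, 4.6]
finger_gap: 0.003
finger_force: 1.9
```

```bash
python3 - <<'E'
from h import *
im,d=get_image("scene");t,_=get_image("top")
cv2.imwrite("pics/g.png",np.hstack([cv2.resize(im[170:290,190:350],(480,360)),cv2.resize(t[145:245,205:285],(288,360))]))
E
```

```text
(no output)
```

View pics/g.png

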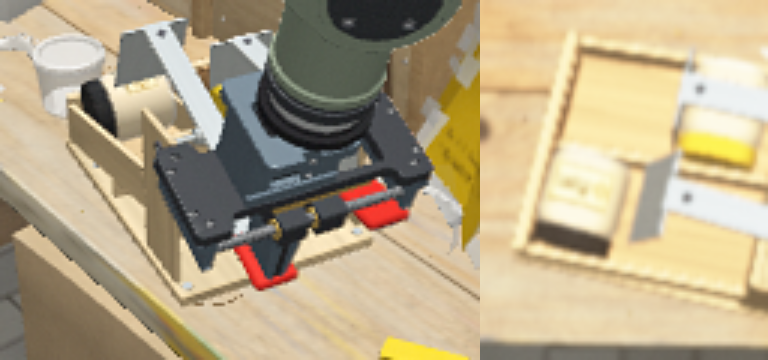

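The jar lies at the low stop, at about (575,200) in the right-hand panel, and the yellow-lidded jar is still behind its gate. I'll let go by retracing the path.

>>> carry_out([
  [0,-0.002,0.005,0,0,0],
  [0,-0.002,0.006,0,0,0],
  [0,-0.002,0.006,0,0,0],
  [0,-0.002,0.006,0,0,0],
  [0,-0.002,0.006,0,0,0],
  [0,-0.002,0.006,0,0,0],
  [0,-0.002,0.007,0,0,0],
  [0,0,0.015,0,0,0],
  [0,0,0.02,0,0,0],
  [0,0,0.03,0,0,0],
  [0,0,0.03,0,0,0],
  [0,0,0,0,0,0],
])

```text
clock: 5.8
tool_pos: [436.4, 9.7, 214.5]
tool_rot: [-0.104, 0.769, 0.615, 0.139]
contact_force: [0.8, -0.3, -0.1]
finger_gap: 0.003
finger_force: 0.0
```

>>> carry_out([
  [0,0,0,0,0,0],
  [0,0,0,0,0,0],
  [0,0,0,0,0,0],
  [0,0,0,0,0,0],
  [0,0,0,0,0,0],
  [0,0,0,0,0,0],
  [0,0,0,0,0,0],
  [0,0,0,0,0,0],
  [0,0,0,0,0,0],
  [0,0,0,0,0,0],
  [0,0,0,0,0,0],
  [0,0,0,0,0,0],
])

```text
clock: 6.8
tool_pos: [433.0, 10.4, 209.0]
tool_rot: [-0.108, 0.769, 0.615, 0.135]
contact_force: [0.2, 0.3, 0.3]
finger_gap: 0.009
finger_force: 0.0
```

```bash
python3 - <<'E'
from h import *
o=manip.observe();print(o["clock"],o["tool_pos"],o["contact_force"])
im,d=get_image("scene");t,_=get_image("top")
cv2.imwrite("pics/h.png",np.hstack([cv2.resize(im[170:290,190:350],(480,360)),cv2.resize(t[145:245,205:285],(288,360))]))
E
```

```text
6.8 [432.97383305  10.37829307 208.97882101] [0.20891946 0.25436906 0.25284677]
```

View pics/h.png

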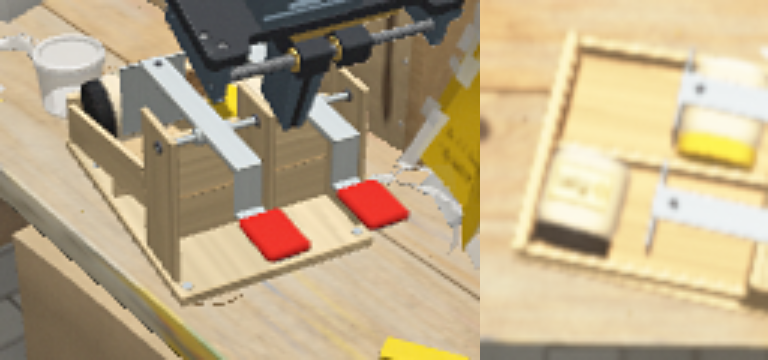

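Both levers are level and both gates shut. The black-lidded jar rests at the stop, at about (580,200), and the yellow-lidded jar waits behind its gate.

```bash
python3 -c "
from bench import job
print(job.job_done())"
```

```text
the job is handed in; nothing more can be done
None
```

The job is handed in: the black-lidded jar rolled down to the low stop, both gates are shut again, and the yellow-lidded jar is still waiting behind its own gate (last camera check at 6.8 s; no verdict came back).

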